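Slide the cork puller home behind the drawer divider and shut the flap

TASK

Put the cork puller away: with your fingertips push it, on its boxwood block, through the gap in the low divider until the whole block is in the drawer's rear compartment, then fold the oak flap down fully shut over it. Only push the block, never lift it off the drawer bottom or tip it over, and leave the other things in the drawer where they are.

Things in the scene. Friction and masses are not known exactly. Their poses are not given: they have to be found in the camera images.
- drawer: Drawer lying open-topped on the table; it does not move. Outside 360 (x) by 440 (y) by 60 mm high, pine walls 10 thick, sage-painted bottom 8 thick (inner floor 8 mm above the origin). Origin: centre of the underside; +x to the rear wall (away from the robot), +y left, z up. Rear wall's inner face at x = +170 mm.
- divider: Low pine divider fixed on the drawer bottom, parallel to the rear wall, 70 mm behind the drawer's centre: two battens in line, each 14 thick (x), 160 long (y), 14 mm high, with a 51 mm gap between their inner ends: the only way through (not round the outer ends). The compartment behind it is 93 mm deep. Origin: centre of the gap, on the inner floor; axes as the drawer's.
- puller: Loose boxwood block 74 (x) by 46 (y) by 32 mm high, about 160 g; on its top, fixed, the cork puller: 44 mm crossbar near the -x end (top 43 mm above the underside), two steel prongs to +x. Nothing overhangs the sides. Origin: centre of the underside; +x roughly rearward, turned up to 20 degrees. Starts before the divider, well left or right of the gap; prong end goes first.
- flap (a joint): Oak flap 95 deep, 430 wide, 8 mm thick, 0.23 kg, hinged along the rear wall's top. Value: opening angle, rad: 0 = shut (level over the rear compartment), 1.57 = upright; starts leaning back at 1.6 to 1.85; stop at 1.95. The hinge is stiff (0.15 N m friction): it stays where it is left and must be pushed all the way down.
- flap_hinge (a point): Fixed point on the flap's hinge axis, at the middle of its width; the axis runs along the drawer's y, 64 mm above the drawer's underside and 175 mm behind its centre. The flap's mid-thickness passes through the axis.
- flap_edge (a point): Middle of the flap's free edge, at mid-thickness, 95 mm from the hinge axis; moves with the flap.
- stopper: Silver-plated bottle stopper with a ball finial standing upright, 34 mm across, 49 mm high; on the other side of the gap from the block. Origin: centre of the underside. Leave alone.
- sardine_key: Rusty iron sardine-tin key lying along y by the drawer's front, 100 long, loop 29 across, 5 mm high. Origin: near its middle, underside. Leave alone.
- champagne_key: Brass champagne key with a T handle lying along y by the drawer's front, 95 long, 53 wide, 19 mm high. Origin: near its middle. Leave alone.
- can_opener: Steel can opener lying along y by the drawer's front, 135 long, 32 wide, 24 mm high. Origin: near its middle. Leave alone.
- corkscrew: Corkscrew with a dark wooden bar handle lying in the rear compartment's left end, 70 by 85, 18 mm high. Origin: near its middle. Leave alone.
- cap_lifter: Flat steel cap lifter lying in the rear compartment's right end, 100 long, 34 wide, 6 mm high. Origin: near its middle. Leave alone.
Mind the look-alikes: they are no part of the job. Of the things like the puller, leave any that is blue or green; of the rest the larger one is meant.

How it is judged (in metres and radians):
On the way, in this order (a step that is already met when the one before it is completed fails the run):
1. the block is in the gap between the two battens (x of puller in the frame of divider between -0.025 and 0.035 m and y of puller in the frame of divider between -0.009 and 0.009 m), for 0.1 s.
2. the whole block is behind the divider, with the flap still open (x of puller in the frame of divider between 0.042 and 0.085 m and y of puller in the frame of divider between -0.045 and 0.045 m and value of joint flap above 0.5 rad), for 0.2 s.
3. the flap is shut (value of joint flap below 0.07 rad), for 0.2 s.
At the end, for the whole second after the job is handed in: The block lies flat and at rest, wholly behind the divider (its centre 42 to 85 mm behind the divider's centre line, within 45 mm of the gap's middle, within 0.5 rad of square), and the flap is shut (under 0.07 rad) (x of puller in the frame of divider between 0.042 and 0.085 m and y of puller in the frame of divider between -0.045 and 0.045 m and z of puller in the frame of drawer below 0.012 m and angle between the x axis of puller and the x axis of drawer, either way round below 0.5 rad and angle between puller's own z axis and vertical below 0.1 rad and value of joint flap below 0.07 rad and linear speed of puller below 0.01 m/s); the robot touches nothing.
It fails at once if the block is lifted more than 10 mm off the drawer bottom (z of puller in the frame of drawer above 0.018 m).
It fails at once if the block is tipped (angle between puller's own z axis and vertical above 0.35 rad).
It fails at once if another thing in the drawer is moved more than 20 mm or knocked over (distance of any of stopper, sardine_key, champagne_key, can_opener, corkscrew, cap_lifter from where it was at the start of the episode above 0.02 m or angle between stopper's own z axis and vertical above 0.5 rad).
It also fails if it takes over 59 s, if anything falls off the work surface, if the arm or the gripper's body presses on something with over 40 N, if the wrist force passes 120 N, or if a joint passes its speed limit or range.

ROBOT

A 6-joint arm with a two-finger parallel gripper is mounted at the origin on the work surface. World frame = base frame: x ahead of the robot, y to its left, z up, the work surface at z = 0. Lengths are in m, angles in degrees, forces in N, time in s.
With the tool pointing down it reaches from about 0.375 to 0.925 m from the base axis. Payload 5.7 kg.
Tool frame: the origin (TCP) lies at the very end of the fingers, on their centre line; the grasp point (between the pads) lies manip.grip_depth behind it (manip.grip_depth is the distance from the TCP to the grasp point, in m); z points along the fingers, y is the direction in which the jaws open and shut (so a half turn about z gives the same grasp; the last joint's range is limited). The gripper opens to 85 mm and grips with 20 to 120 N. Pads are 22 mm wide; open, the fingers measure 114 mm over their backs; the gripper's body (76 mm by 85 mm) begins 54 mm behind the grasp point. The pads swing forward as they close: fully open they stand 13 mm farther back than shut.
Start: joints at [-83.887, 20.558, 86.54, -0, 72.909, -6.595], TCP at [0.132, -0.585, 0.231] pointing down, gripper open.
Joint ranges: [-170.27, 170.27], [-57.76, 135], [12.27, 136.19], [-55.21, 235.2], [11.17, 155.16], [-170.74, 170.74]. Speed limits (degrees/s): [136.94, 136.94, 180, 180, 180, 180].

INTERFACE

Orientations are given as [roll, pitch, yaw] about the fixed x, y, z axes, in that order (R = Rz(yaw) Ry(pitch) Rx(roll)).
In Python, from station import manip, viewer gives the robot as it stands. The module is installed in compiled form; this text tells all that it offers. Calls block until the motion is done:
- manip.goto(position, orientation): joint-space move of the TCP to a pose.
- manip.move_l(position, rot=None, vel=0.15): straight line of the TCP; rot=None keeps the orientation; vel is the mean speed in m/s.
- manip.goto_joints(angles): joint-space move.
- manip.grip(opening, force=None): finger opening in m; force is the grip in N (None keeps the last); returns when the fingers have stopped.
- manip.dwell(seconds).
- manip.inverse_kinematics(position, orientation): joint angles nearest the present ones, or None.
- manip.state(): the state.
- viewer.snapshot(name): name is "side" or "top" or "wrist"; returns the picture (480x640x3 uint8, blue, green, red); there is no depth.
- viewer.get_calibration(name): a dict with "vfov" (degrees; the focal length in pixels is half the picture's height over the tangent of half this angle, whatever the lens; pixels are square), "cx", "cy" (the principal point, pixels), "extrinsics" (4x4, takes a point from camera to world coordinates). Camera axes: x right, y down, z forward; pixel columns grow to the right and rows downward; lengths in m; the calibration is good to about 2 mm. A picture is of the moment at which its call begins: read the wrist's pose just before it. get_calibration takes no time and is no camera call; for the wrist camera it gives the pose at the moment of the call.
A pose or a line that the arm cannot do raises manip.IKError and nothing moves.
- manip.finish_job(): hands the job in, once; it reports no verdict.
The state is a dict: "time": time; "joint_pos": joint angles; "qvel": joint speeds; "joint_torque": joint torques, N m; "position": TCP position; "eef_rot": TCP orientation; "ft_force": force on the tool from outside, world axes, zero at the start; "moment": the same for the moment, N m; "finger_gap": finger opening in m.
Only numpy, scipy, OpenCV 4.12 (cv2) and the standard library are available. Lean on these libraries where they do the work, as an engineer would, in place of code of your own. Each camera call takes 0.05 s, during which the arm holds its last target.

## Working session

There is one attempt and no reset: what is moved stays moved. The work goes in short steps, each a Python script; the robot and the scene stay as the last script left them, time stands still between calls to the robot, and variables do not carry over. Pictures are saved under pics/ and viewed, and the job is handed in when it is done.

```bash
mkdir -p pics
python3 - <<'E'
from station import manip, viewer
import cv2
for n in ["top","side","wrist"]:
    cv2.imwrite(f"pics/{n}0.png",viewer.snapshot(n)); c=viewer.get_calibration(n); print(n,c)
print(manip.state(), manip.grip_depth)
E
```

```text
top {'vfov': 54.154530771492176, 'cx': 327.5358592127624, 'cy': 239.361769674326, 'extrinsics': array([[-0.01892029, -0.99841868,  0.05293547,  0.50133474],
       [-0.99960756,  0.01998365,  0.01963105, -0.02127281],
       [-0.02065786, -0.05254327, -0.99840496,  0.80807399],
       [ 0.        ,  0.        ,  0.        ,  1.        ]])}
side {'vfov': 51.78690045317617, 'cx': 321.28661208994885, 'cy': 245.01221517648116, 'extrinsics': array([[-0.84581815, -0.34909911,  0.40338748,  0.2362806 ],
       [-0.53345197,  0.5599158 , -0.6339742 ,  0.49843916],
       [-0.00454319, -0.75141473, -0.65981456,  0.61431384],
       [ 0.        ,  0.        ,  0.        ,  1.        ]])}
wrist {'vfov': 59.190241242710655, 'cx': 317.5961563041086, 'cy': 229.71824223310983, 'extrinsics': array([[ 2.19456473e-01, -9.28745941e-01, -2.98780579e-01,
         2.09805304e-01],
       [-9.75622267e-01, -2.08981825e-01, -6.69909659e-02,
        -5.67959717e-01],
       [-2.22123172e-04,  3.06198587e-01, -9.51967634e-01,
         3.73374004e-01],
       [ 0.00000000e+00,  0.00000000e+00,  0.00000000e+00,
         1.00000000e+00]])}
{'time': 0.15, 'joint_pos': array([-8.38868794e+01,  2.05896329e+01,  8.65853471e+01,  1.46131989e-03,
        7.29098029e+01, -6.59351224e+00]), 'qvel': array([-0.02877157, -0.11666623, -0.14558949,  0.03824663,  0.02882597,
       -0.04704601]), 'joint_torque': array([-2.27867222e-04, -5.28028035e+01, -2.78929138e+01, -2.81623379e-04,
        8.22197995e-03,  8.83324645e-06]), 'position': array([ 0.13193186, -0.58476399,  0.23063045]), 'eef_rot': array([-1.79915938e+02, -1.11220895e-02,  1.27061942e+01]), 'ft_force': array([0.47328454, 0.82502086, 0.0542745 ]), 'moment': array([-0.03294988, -0.02180101,  0.00781139]), 'finger_gap': 0.08549444149005009} 0.0187
```

View pics/top0.png

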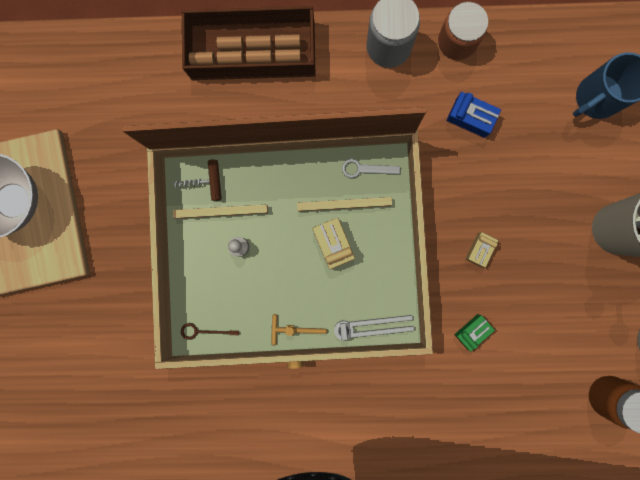

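View pics/side0.png

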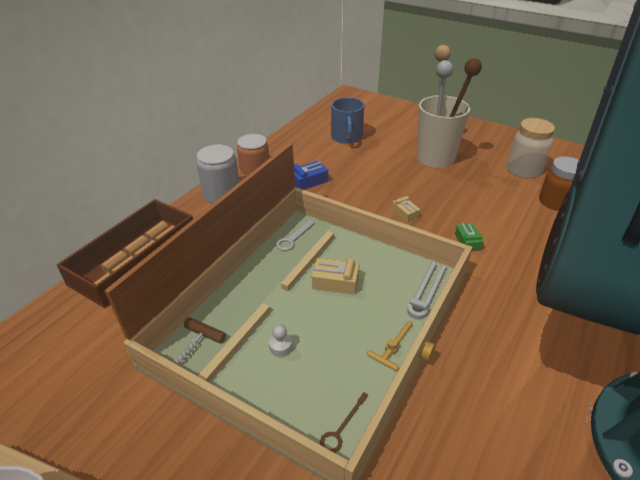

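Run:
```python
import cv2
im=cv2.imread("pics/top0.png")
cv2.imwrite("pics/c1.png",cv2.resize(im[190:280,260:420],None,fx=5,fy=5,interpolation=cv2.INTER_CUBIC))
cv2.imwrite("pics/c2.png",cv2.resize(im[120:380,130:450],None,fx=2.3,fy=2.3,interpolation=cv2.INTER_CUBIC))
```

```text
(no output)
```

View pics/c1.png

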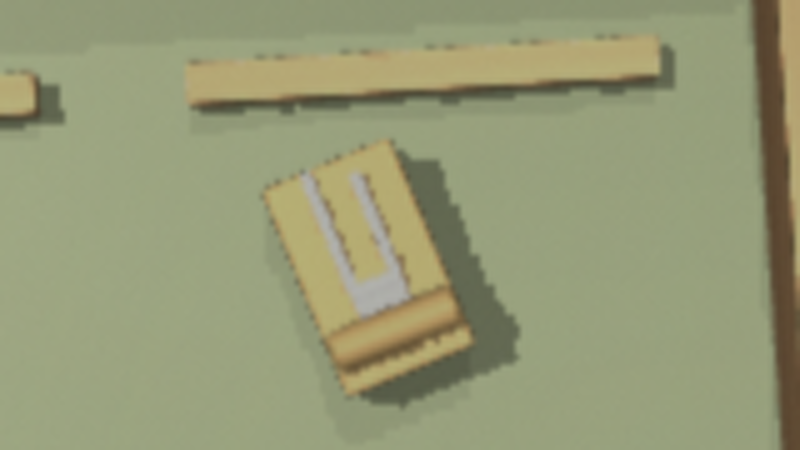

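View pics/c2.png

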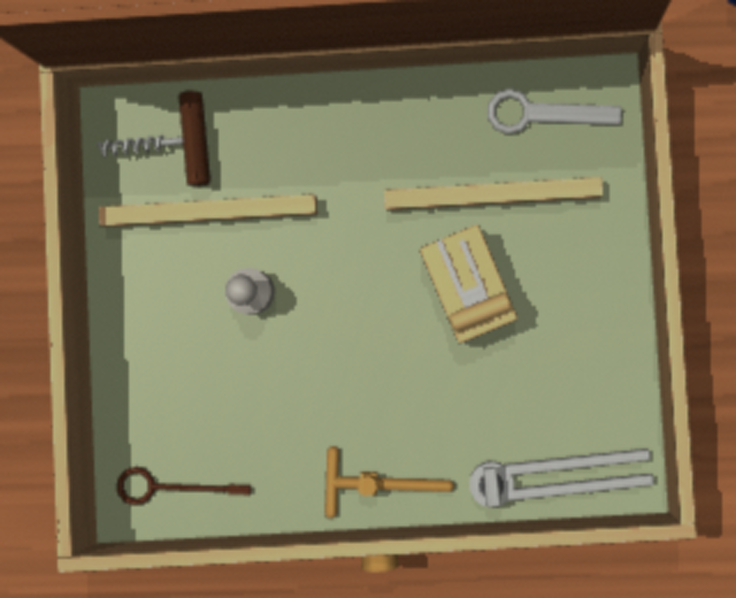

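```bash
cat > h.py <<'E'
from station import manip, viewer
import cv2, numpy as np
def ray(name,u,v,z,c=None):
    c=c or viewer.get_calibration(name); f=240/np.tan(np.radians(c['vfov']/2))
    E=c['extrinsics']; d=E[:3,:3]@np.array([(u-c['cx'])/f,(v-c['cy'])/f,1]); o=E[:3,3]
    return o+d*(z-o[2])/d[2]
def proj(name,p,c=None):
    c=c or viewer.get_calibration(name); f=240/np.tan(np.radians(c['vfov']/2))
    E=c['extrinsics']; q=E[:3,:3].T@(np.asarray(p)-E[:3,3]); return np.array([c['cx']+f*q[0]/q[2],c['cy']+f*q[1]/q[2]])
E
python3 - <<'E'
from h import *
def c1(u,v): return ((u+.5)/5-.5+260,(v+.5)/5-.5+190)
def c2(u,v): return ((u+.5)/2.3-.5+130,(v+.5)/2.3-.5+120)
P=lambda p,z: np.round(ray('top',*p,z),4)
print('block',[P(c1(*p),.040) for p in [(265,190),(388,141),(472,340),(348,393)]])
print('Rbat',[P(c1(*p),.022) for p in [(187,62),(659,38),(190,104),(659,77)]])
print('Lbat',[P(c1(*p),.022) for p in [(36,72),(36,115)]],[P(c2(*p),.022) for p in [(100,208),(100,226)]])
print('rim',[P(c2(*p),.060) for p in [(58,571),(694,534),(40,70),(660,35)]])
print('stopper base',P(c2(258,293),.02))
E
```

```text
block [array([0.5619, 0.018 , 0.04  ]), array([ 0.5772, -0.0227,  0.04  ]), array([ 0.5114, -0.0488,  0.04  ]), array([ 0.4948, -0.008 ,  0.04  ])]
Rbat [array([0.6071, 0.0445, 0.022 ]), array([ 0.6118, -0.1145,  0.022 ]), array([0.5929, 0.0437, 0.022 ]), array([ 0.5986, -0.1141,  0.022 ])]
Lbat [array([0.6048, 0.0956, 0.022 ]), array([0.5903, 0.0958, 0.022 ])] [array([0.5978, 0.2547, 0.022 ]), array([0.5845, 0.2547, 0.022 ])]
rim [array([0.3423, 0.2709, 0.06  ]), array([ 0.361 , -0.1663,  0.06  ]), array([0.692 , 0.2839, 0.06  ]), array([ 0.7063, -0.1531,  0.06  ])]
stopper base [0.5329 0.1389 0.02  ]
```

```bash
cat >> h.py <<'E'
YAW=2.2; G=np.array([.5988,.0699]); a=np.radians(YAW)
R=np.array([[np.cos(a),-np.sin(a)],[np.sin(a),np.cos(a)]])
def W(x,y,z): return [*(G+R@np.array([x,y])),z]
def D(p): return R.T@(np.asarray(p)[:2]-G)
def snap(fn,name='top',box=None,s=1):
    im=viewer.snapshot(name)
    if box: im=im[box[1]:box[3],box[0]:box[2]]
    cv2.imwrite('pics/'+fn,cv2.resize(im,None,fx=s,fy=s,interpolation=cv2.INTER_CUBIC))
def st():
    s=manip.state(); print(round(s['time'],2),'div',np.round(D(s['position']),4),'z',round(s['position'][2],4),'F',np.round(s['ft_force'],1),'gap',round(s['finger_gap'],4),np.round(s['eef_rot'],1))
E
python3 - <<'E'
from h import *
manip.grip(.03)
O=[180,0,90+YAW]
manip.goto(W(-.068,-.145,.15),O); st()
manip.move_l(W(-.068,-.145,.016),vel=.15); st()
snap('side1.png','side'); snap('top1.png')
E
```

```text
3.06 div [-0.0679 -0.1459] z 0.1501 F [ 0.2 -0.5 -0.1] gap 0.0299 [180.    0.   92.1]
4.1 div [-0.0673 -0.1453] z 0.0167 F [-0.4 -0.8  0.2] gap 0.03 [179.9   0.   92.2]
```

View pics/side1.png

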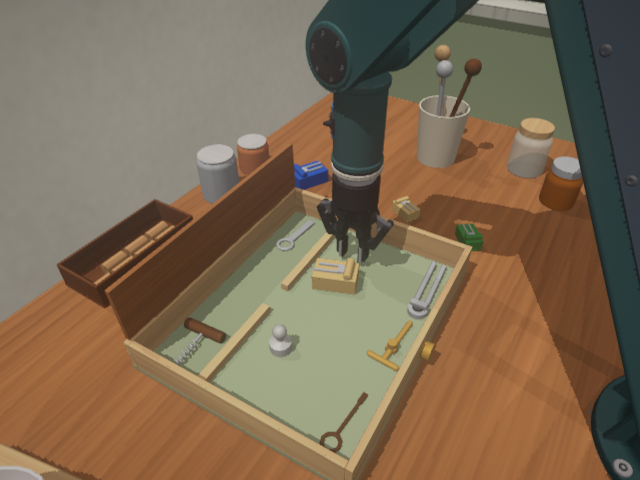

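View pics/top1.png

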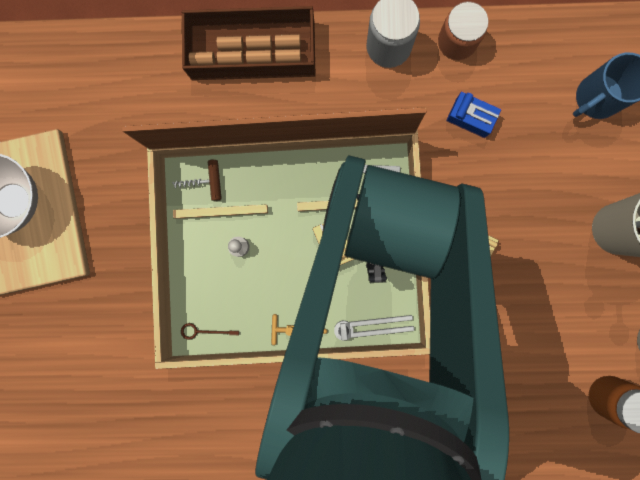

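The fingers stand low to the right of the block (side view, about 350,250), clear of everything. I'll start the sideways push now.

Run:
```python
from h import *
manip.move_l(W(-.068,-.145,.013),vel=.1)
for y in [-.11,-.08,-.06,-.042]:
    manip.move_l(W(-.068,y,.013),vel=.06); st()
snap('side2.png','side',(240,180,440,330),4)
manip.move_l(W(-.068,-.06,.013),vel=.1)
manip.move_l(W(-.068,-.06,.15),vel=.25)
snap('wrist2.png','wrist'); st()
manip.goto(W(-.15,-.28,.15),[180,0,90+YAW])
snap('top2.png','top',(250,180,410,300),5)
```

```text
5.18 div [-0.0678 -0.1098] z 0.013 F [-0.4  1.1  0.1] gap 0.0303 [180.    0.   92.2]
5.83 div [-0.0681 -0.0796] z 0.013 F [-0.1 -0.3 -1.2] gap 0.0299 [-180.    -0.    92.2]
6.32 div [-0.0681 -0.0595] z 0.013 F [-0.4 -0.4 -0.4] gap 0.0299 [-180.    -0.    92.3]
6.77 div [-0.0681 -0.0415] z 0.013 F [ 0.7 -0.4  0.6] gap 0.03 [-180.    -0.    92.2]
7.9 div [-0.0694 -0.0596] z 0.1486 F [-0.7  0.8 -0.1] gap 0.0301 [-179.8   -0.    92.2]
```

View pics/top2.png

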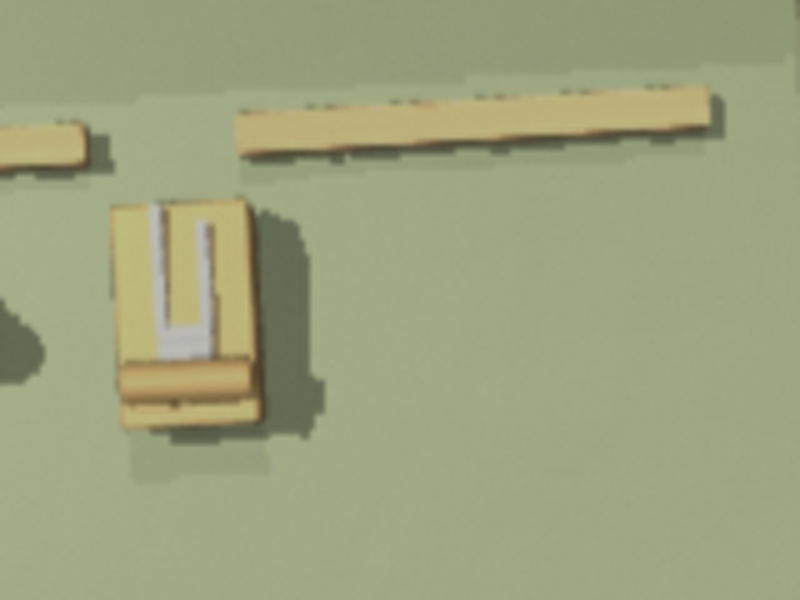

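View pics/side2.png

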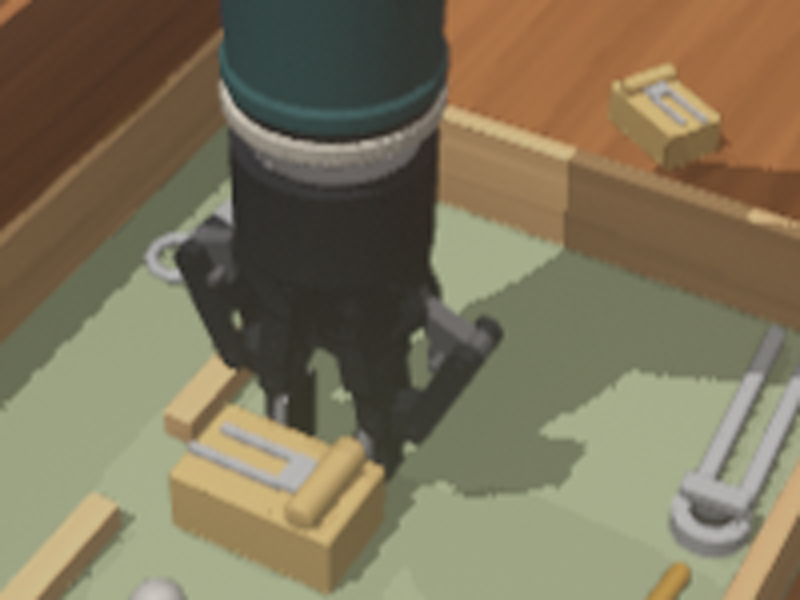

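View pics/wrist2.png

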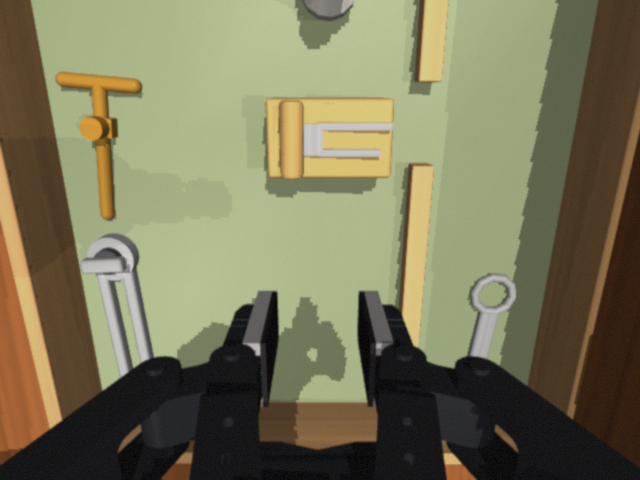

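Run:
```python
from h import *
c=lambda u,v: ((u+.5)/5-.5+250,(v+.5)/5-.5+180)
for p in [(111,205),(246,199),(122,428),(260,420)]: print('blk',np.round(D(ray('top',*c(*p),.040)),4))
for p in [(237,112),(240,156),(87,124),(87,167)]: print('bat',np.round(D(ray('top',*c(*p),.022)),4))
```

```text
blk [-0.0234  0.016 ]
blk [-0.024  -0.0285]
blk [-0.0968  0.0161]
blk [-0.0968 -0.0292]
bat [ 0.0073 -0.0257]
bat [-0.0076 -0.0259]
bat [0.0063 0.0251]
bat [-0.0082  0.0259]
```

Run:
```python
from h import *
O=[180,0,90+YAW]
manip.goto(W(-.062,-.062,.10),O)
manip.move_l(W(-.062,-.060,.013),vel=.15)
manip.move_l(W(-.062,-.0350,.013),vel=.05); st()
manip.move_l(W(-.062,-.06,.013),vel=.1)
manip.move_l(W(-.062,-.06,.10),vel=.25)
manip.grip(.015)
O=[180,0,180+YAW]
manip.goto(W(-.16,-.002,.11),O); st()
manip.move_l(W(-.135,0,.025),vel=.15); st()
snap('side3.png','side',(200,150,440,330),3.3)
snap('wrist3.png','wrist')
```

```text
11.22 div [-0.0621 -0.0346] z 0.013 F [ 0.  -0.7 -0.3] gap 0.0297 [-180.    -0.    92.2]
13.73 div [-0.1596 -0.0021] z 0.11 F [ 1.2 -0.1 -0.5] gap 0.0155 [-180.     0.  -177.9]
14.47 div [-1.35e-01 -1.00e-04] z 0.0252 F [ 0.8 -0.   0.9] gap 0.0151 [-180.    -0.  -177.8]
```

View pics/side3.png

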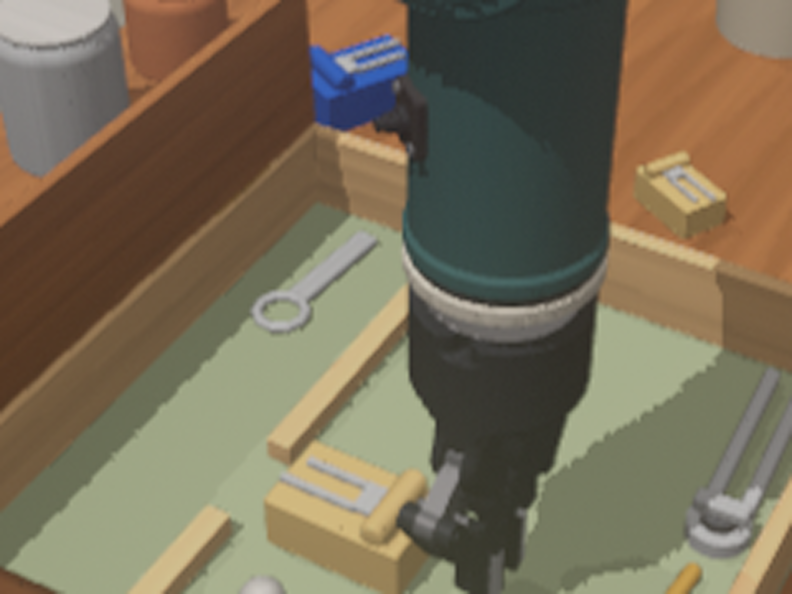

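View pics/wrist3.png

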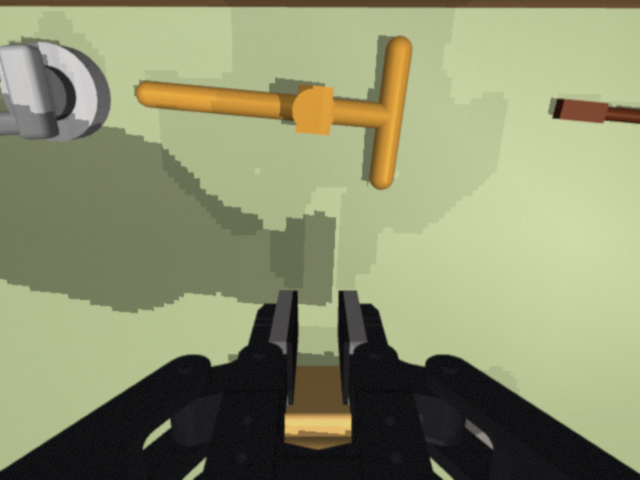

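Run:
```python
from h import *
for u,v in [(497,328),(405,445),(180,250)]:
    u,v=240+u/4,180+v/4
    for z in np.arange(.02,.14,.01):
        p=ray('side',u,v,z); d=D(p)
        if abs(d[1]+.0415)<.02: print(u,v,round(z,3),np.round(d,4))
c=lambda u,v: (130+u/2.3,120+v/2.3)
for z in (.03,.05): print('stopper',z,D(ray('top',*c(241,290),z)),D(ray('top',*c(258,293),z)))
```

```text
364.25 262.0 0.11 [-0.1309 -0.0525]
364.25 262.0 0.12 [-0.1352 -0.0426]
364.25 262.0 0.13 [-0.1395 -0.0328]
341.25 291.25 0.02 [-0.0909 -0.0589]
341.25 291.25 0.03 [-0.0952 -0.0504]
341.25 291.25 0.04 [-0.0995 -0.042 ]
341.25 291.25 0.05 [-0.1038 -0.0336]
341.25 291.25 0.06 [-0.1081 -0.0252]
285.0 242.5 0.08 [ 0.016  -0.0592]
285.0 242.5 0.09 [ 0.0092 -0.0498]
285.0 242.5 0.1 [ 0.0024 -0.0404]
285.0 242.5 0.11 [-0.0043 -0.031 ]
285.0 242.5 0.12 [-0.0111 -0.0216]
stopper 0.03 [-0.06126095  0.08123995] [-0.0641493   0.06900458]
stopper 0.05 [-0.06227968  0.07690607] [-0.06509378  0.0649852 ]
```

Run:
```python
from h import *
for x in [-.10,-.07,-.05]:
    manip.move_l(W(x,0,.025),vel=.06); st()
snap('side4.png','side',(200,150,440,330),3.3)
```

```text
15.31 div [-0.1001  0.    ] z 0.0248 F [-0.3 -0.1 -0.3] gap 0.0149 [ 180.    -0.  -177.8]
15.96 div [-0.0698 -0.    ] z 0.0249 F [-0.2  0.2 -0.4] gap 0.0152 [-180.     0.  -177.8]
16.44 div [-0.0494 -0.0001] z 0.025 F [-0.2  1.1 -0.4] gap 0.0151 [-180.     0.  -177.8]
```

View pics/side4.png

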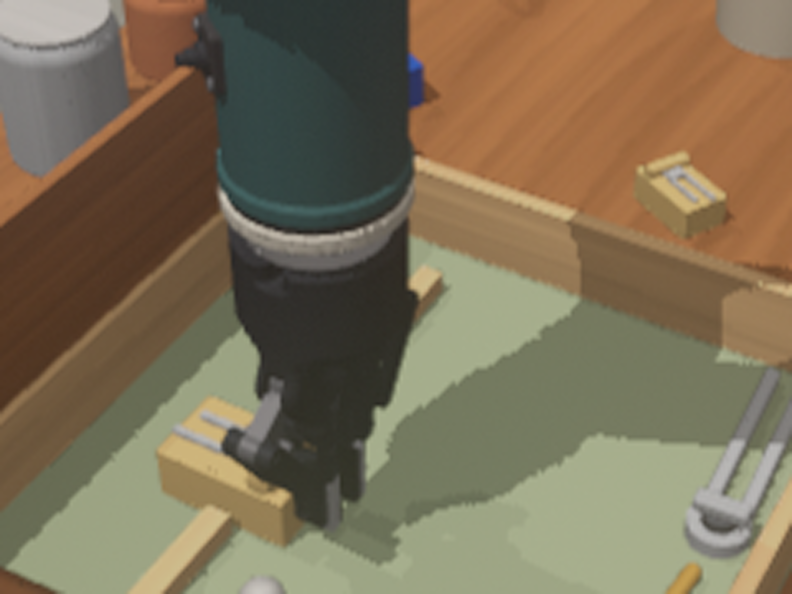

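Run:
```python
from h import *
for x in [-.02,.003]:
    manip.move_l(W(x,0,.025),vel=.06); st()
manip.dwell(.2)
snap('side5.png','side',(160,130,400,310),3.3)
manip.move_l(W(-.04,0,.025),vel=.15)
manip.move_l(W(-.04,0,.25),vel=.3)
snap('side5b.png','side'); 
manip.goto(W(0,-.3,.25),[180,0,180+YAW]); st()
snap('top5.png','top',(130,100,450,340),2.5)
```

```text
17.14 div [-0.0198 -0.    ] z 0.0249 F [-1.   0.6  0.5] gap 0.0148 [-180.     0.  -177.8]
17.68 div [ 0.0035 -0.    ] z 0.025 F [-0.1  0.2 -0.6] gap 0.0152 [ 180.     0.  -177.8]
20.47 div [-1.000e-04 -2.986e-01] z 0.2496 F [-0.8  0.7 -0.5] gap 0.0152 [ 179.9   -0.  -177.8]
```

View pics/top5.png

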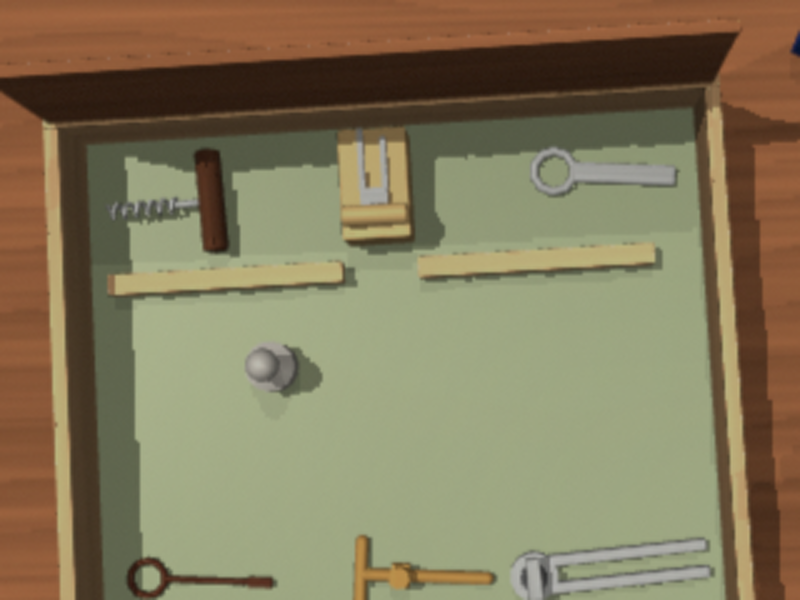

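View pics/side5b.png

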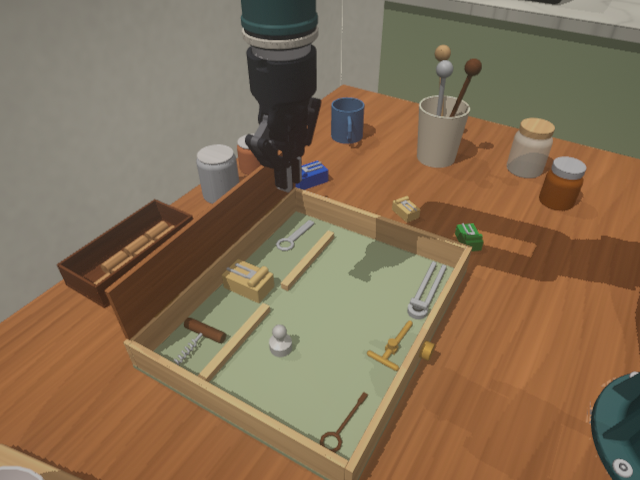

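Run:
```python
from h import *
c=lambda u,v: ((u+.5)/2.5-.5+130,(v+.5)/2.5-.5+100)
for p in [(344,241),(411,235),(338,132),(407,128)]: print('blk',np.round(D(ray('top',*c(*p),.040)),4))
for p in [(3,80),(737,28)]: print('flap',np.round(D(ray('top',*c(*p),.158)),4))
for p in [(45,125),(716,85)]: print('wall',np.round(D(ray('top',*c(*p),.060)),4))
for u,v in [(295,150),(112,288)]: print('side flap corner',np.round(D(ray('side',u,v,.158)),4))
```

```text
blk [0.0176 0.0214]
blk [ 0.0189 -0.0231]
blk [0.0906 0.0217]
blk [ 0.0904 -0.0243]
flap [0.1027 0.1934]
flap [ 0.1061 -0.2219]
wall [0.1021 0.2093]
wall [ 0.1009 -0.2262]
side flap corner [ 0.0862 -0.2067]
side flap corner [0.1064 0.1978]
```

Run:
```python
from h import *
O=[180,0,180+YAW]; Y=-.105
manip.grip(.003)
manip.goto(W(.185,Y,.26),O); st()
manip.move_l(W(.180,Y,.13),vel=.2); st()
manip.move_l(W(.140,Y,.13),vel=.1); st()
r=.07
for t in [1.45,1.25]:
    x=.105-r*np.cos(t)+.004*np.sin(t)+.0125; z=.064+r*np.sin(t)+.004*np.cos(t)
    manip.move_l(W(x,Y,z),vel=.08); st()
snap('side6.png','side'); snap('top6.png')
```

```text
21.84 div [ 0.1843 -0.1064] z 0.2599 F [-0.5 -0.7 -0. ] gap 0.0031 [-179.9   -0.  -177.9]
22.64 div [ 0.1809 -0.1059] z 0.1315 F [0.5 1.1 0.8] gap 0.0032 [-1.800e+02  1.000e-01 -1.778e+02]
23.19 div [ 0.1411 -0.1051] z 0.1314 F [ 0.7 -1.  -0.4] gap 0.0032 [-180.     0.2 -177.8]
23.68 div [ 0.1133 -0.105 ] z 0.1342 F [-0.5  0.8 -0.1] gap 0.0028 [-180.     0.  -177.8]
24.01 div [ 0.099 -0.105] z 0.1316 F [-0.3 -0.6  0.1] gap 0.0028 [ 180.    -0.  -177.8]
```

View pics/side6.png

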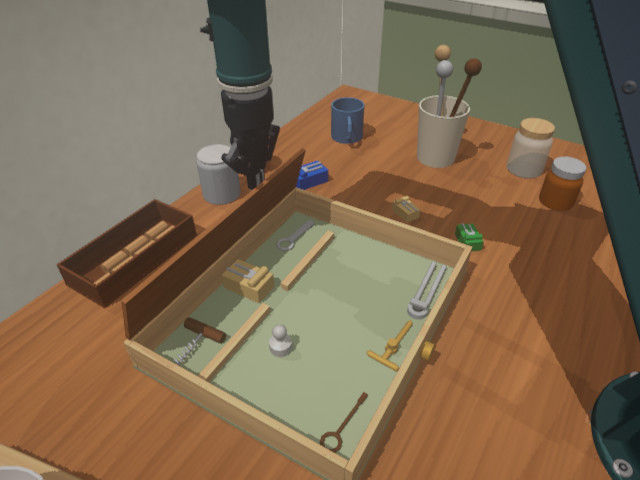

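The flap is tipping forward ahead of the fingertips (250,180). I'll carry on along the arc.

Run:
```python
from h import *
Y=-.105; r=.07
for t in [1.05,.85,.65,.45,.25,.1]:
    x=.105-r*np.cos(t)+.004*np.sin(t)+.0125; z=.064+r*np.sin(t)+.004*np.cos(t)
    manip.move_l(W(x,Y,z),vel=.08); st()
p=W(x,Y,z)
while z>.063:
    z-=.002; manip.move_l([p[0],p[1],z],vel=.03); s=manip.state(); st()
    if s['ft_force'][2]>12: break
manip.dwell(.4); st()
snap('side7.png','side')
```

```text
24.43 div [ 0.0856 -0.1049] z 0.1264 F [ 0.2  0.6 -0.4] gap 0.003 [ 1.800e+02 -1.000e-01 -1.778e+02]
24.76 div [ 0.0738 -0.1049] z 0.1189 F [ 0.2  1.4 -0.1] gap 0.0033 [ 1.800e+02 -1.000e-01 -1.778e+02]
25.08 div [ 0.0635 -0.1049] z 0.1091 F [ 0.7 -0.7  0.2] gap 0.0028 [ 1.800e+02 -1.000e-01 -1.778e+02]
25.41 div [ 0.0556 -0.1049] z 0.0976 F [-0.4 -0.3  0.4] gap 0.0033 [ 1.800e+02 -1.000e-01 -1.778e+02]
25.73 div [ 0.0501 -0.1049] z 0.0847 F [-0.1  0.9  1.3] gap 0.0031 [ 1.800e+02 -1.000e-01 -1.778e+02]
26.02 div [ 0.0477 -0.1049] z 0.0744 F [-0.3  0.5  0.2] gap 0.0029 [ 1.800e+02 -1.000e-01 -1.778e+02]
26.27 div [ 0.0483 -0.105 ] z 0.073 F [-0.3  1.  -0.9] gap 0.0029 [-180.     0.  -177.8]
26.52 div [ 0.0483 -0.105 ] z 0.0709 F [-0.7  0.   0. ] gap 0.003 [ 180.    -0.  -177.8]
26.77 div [ 0.0481 -0.105 ] z 0.0688 F [ 0.2 -0.5  0.6] gap 0.0033 [ 180.    -0.  -177.8]
27.02 div [ 0.0484 -0.105 ] z 0.0681 F [-2.7  0.1  9. ] gap 0.0031 [-180.     0.  -177.8]
27.27 div [ 0.0485 -0.105 ] z 0.068 F [-6.3  0.6 22.4] gap 0.0032 [-1.800e+02  1.000e-01 -1.778e+02]
27.67 div [ 0.0485 -0.1051] z 0.068 F [-6.6  0.6 23.1] gap 0.0029 [-1.800e+02  1.000e-01 -1.778e+02]
```

View pics/side7.png

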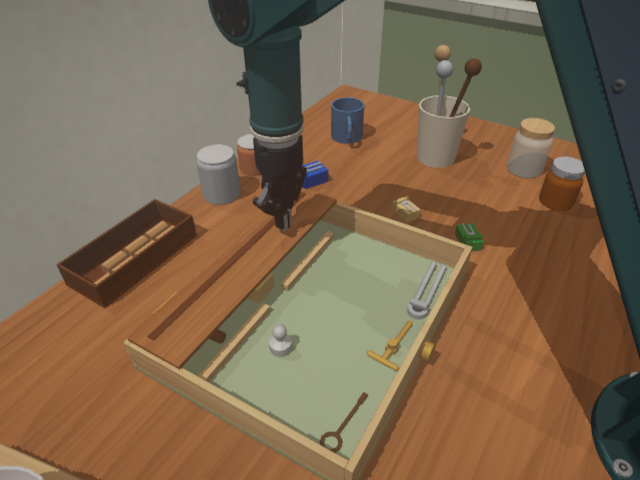

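Run:
```python
from h import *
p=manip.state()['position']
manip.move_l([p[0],p[1],.25],vel=.2)
manip.goto(W(-.05,-.33,.25),[180,0,180+YAW]); st()
snap('side8.png','side'); snap('top8.png','top',(130,100,450,340),2.5)
```

```text
29.76 div [-0.0496 -0.329 ] z 0.2496 F [0.7 0.3 0.1] gap 0.0032 [ 179.9   -0.  -177.8]
```

View pics/side8.png

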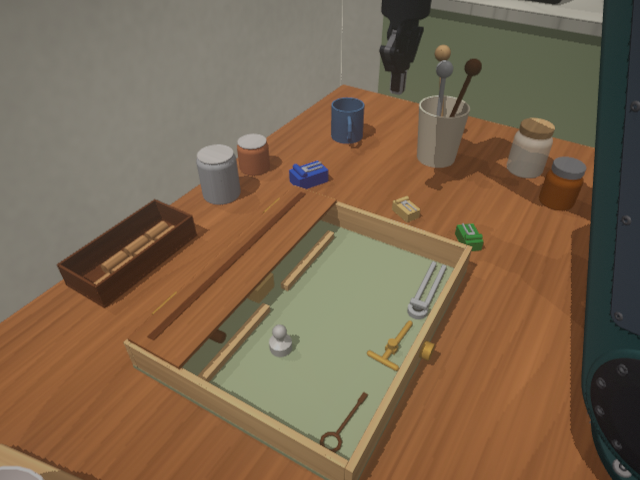

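View pics/top8.png

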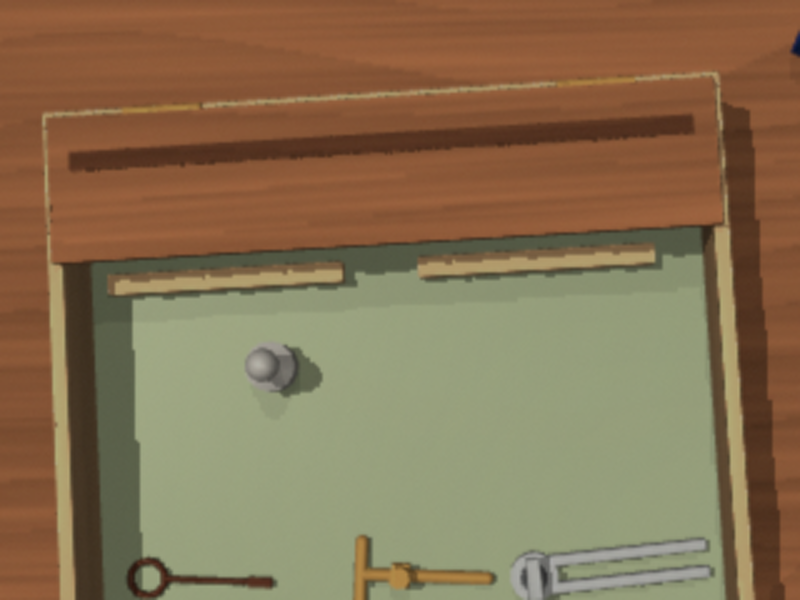

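The flap lies level over the rear compartment, the stopper and tools have not moved, and the arm is clear.

```bash
python3 -c "
from station import manip; manip.finish_job(); print(manip.state()['time'])"
```

```text
the job is handed in; nothing more can be done
the job is handed in; nothing more can be done
```

The cork puller is in the rear compartment with the flap shut over it. I handed the job in at about 30 s; no verdict is reported.

- **The right block:** I took the larger plain-wood block in the drawer (top picture 333,243). I left the blue (474,114), green (476,333) and small plain (483,250) look-alikes alone.
- **The push:** I squared the block and moved it sideways to the gap. I then pushed it from behind with two fingertips, keeping it on the drawer bottom throughout.
- **Block position, measured before shutting the flap:** its centre was about 54 mm behind the divider, 1 mm off the gap's middle and square to the drawer. I could not measure it again under the flap, but the flap closed with no resistance until its end stop.
- **Flap:** the fingertips stopped hard at 68 mm, which is the height of the shut flap's top, with 23 N of press. After they left, the pictures showed it still level.
- **Other things:** the stopper and the tools at the drawer's front looked unmoved at the end. The corkscrew and cap lifter were last seen in place before the flap closed over them.

No check failed. The only disagreements were 2 to 3 mm on the block's size, and one flap corner in the side picture that was about 20 mm off the others. I disregarded that corner.

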